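# Tilt-test a sensor module on its sprung mount

## Task

Tilt-test the round sensor module: with the fingertips press down the black pad on the free corner of its spring-backed mount until the pointer stands at the brass tab on the scale, without running past the tab, hold it there for about a second, then let go and move clear so that the plate springs back to rest. The pad is pressed from above, never pinched or lifted; do not push the pointer and do not shift the tab or the mount. Leave the mount with the rectangular module and the other things on the bench as they are.

Things in the scene. Friction and masses are not known exactly. Their poses are not given: they have to be found in the camera images.
- round_mount: the tilt mount with the round (60 mm) white sensor module, 18 mm high, on its plate: a loose steel base 160 x 160 x 12 mm (2.4 kg), an axle along y 55 mm above the bench, a 100 mm square grey plate set cornerwise on it. Origin: centre of the base's underside. -x points to the free corner with the pad, +y to pointer and scale (x -48 to 16, y 92 to 124 mm, up to 147 mm high)
- round_tilt (a joint): tilt of the round module's plate, rad: 0 at rest on its stop, grows as the pad corner goes down, end of travel 0.45. A spring drives it back: the pad needs about 2.8 N to start moving and 8 N at 0.3 rad. The pad's centre lies 54 mm from the axle and goes down by about 54 mm x sin(tilt)
- round_pad_top (a point): centre of the top face of the black round press pad (22 mm across, 14 mm high) on the free corner of the round module's plate; at rest 72 mm above the bench. The module's edge is 24 mm from the pad's centre. Moves with the plate.
- round_tip (a point): free end of the steel pointer of the round module's mount: an upright rod that turns with the plate, 95 mm from the mount's middle along +y, with a 3 mm wide finger at its top, 90 mm above the axle, lying across the white scale bar. As the pad goes down the tip moves to the mount's -x side, by 90 mm x sin(tilt)
- round_tab (a point): end next to the pointer's path of the brass tab (7 mm wide along the scale, top 145 mm above the bench) that stands on the outer side of the round module's scale and marks the set angle. Its axes are the mount's; the pointer is at the tab when tip and tab agree along this x axis
- round_index (a joint): where the brass tab stands along the scale, m from the pointer's rest position towards the mount's -x side (0.011 to 0.027); held by friction, not to be shifted. The pointer is in the middle of the tab when 0.09 x sin(round_tilt) equals it.
- square_mount: the tilt mount with the rectangular (40 x 60 mm) sensor module, 18 mm high, on its plate: a loose steel base 160 x 160 x 12 mm (2.4 kg), an axle along y 55 mm above the bench, a 100 mm square grey plate set cornerwise on it. Origin: centre of the base's underside. -x points to the free corner with the pad, +y to pointer and scale (x -48 to 16, y 92 to 124 mm, up to 147 mm high); to be left alone
- square_tilt (a joint): tilt of the rectangular module's plate, rad, 0 at rest; must stay there.
- spool: bystander: grey plastic spool, 48 mm across, 40 mm high, upright; origin under its centre
- heatsink: bystander: finned aluminium heat sink 44 x 44 x 28 mm; origin under its centre
- screwdriver: bystander: screwdriver, 170 mm, lying along its x axis
- screw_cup: bystander: small steel bowl, 60 mm across, 45 mm high; origin under its centre
- board: bystander: green circuit board 100 x 70 mm, up to 14 mm high with its parts; origin under its centre
- flux_jar: bystander: amber jar, 44 mm across, 50 mm high; origin under its centre
- round_pad: the black press pad itself; origin at the centre of its underside, on the plate
- round_pointer: the pointer (rod and finger); origin at the middle of the axle; not to be touched

How it is judged:
By the outcome, as a careful person would: the job done as asked, in the order asked, and still so for the second after the job is handed in, with the robot touching nothing.
It also fails if it takes over 38 s, if anything falls off the work surface, if the arm or the gripper's body presses on something with over 40 N, if the wrist force passes 120 N, or if a joint passes its speed limit or range.

## Robot

A 6-joint arm with a two-finger parallel gripper is mounted at the origin on the work surface. World frame = base frame: x ahead of the robot, y to its left, z up, the work surface at z = 0. Lengths are in mm, angles in rad, forces in N, time in s.
With the tool pointing down it reaches from about 300 to 875 mm from the base axis. Payload 4.2 kg.
Tool frame: the origin (TCP) lies at the very end of the fingers, on their centre line; the grasp point (between the pads) lies 19 mm behind it; x points along the fingers, y is the direction in which the jaws open and shut, and the axes are right-handed (so a half turn about x gives the same grasp; the last joint's range is limited). The gripper opens to 85 mm and grips with 20 to 120 N. Pads are 22 mm wide; open, the fingers measure 114 mm over their backs; the gripper's body (76 mm by 85 mm) begins 54 mm behind the grasp point. The pads swing forward as they close: fully open they stand 13 mm farther back than shut.
Start: joints at [1.281, 0.32, 1.565, -0, 1.257, -0.02], TCP at [153.261, 554.213, 231.338] pointing down, gripper open.
Joint ranges: [-3.11, 3.11], [-0.84, 2.01], [0.21, 2.61], [-1.34, 4.49], [0.05, 2.63], [-2.56, 2.56]. Speed limits (rad/s): [2.57, 2.57, 3.14, 3.14, 3.14, 3.14].

## Interface

Orientations are given as a rotation vector (axis times angle).
In Python, from workcell import bot, grab_frame, nets gives the robot as it stands.
- The arm moves only by the tool apply_moves, never from a script. Its argument "motion" is a list that holds one entry, the list of rows, each a list of 7 numbers: the shift along the tool's x, y, z in m, then the turn, a rotation vector about the tool's x, y, z in degrees, then the closure, from -1 (fully open) to 1 (shut), so that 0 is half open. In form: [[[tx, ty, tz, rx, ry, rz, claw], ...]]. A call has 1 to 10 rows; each row shifts and turns the pose as measured when the row begins, along the tool's axes as they then stand; what a row does not reach is not made up. A row lasts 1/10 s, in which the tool goes at most 50 mm and 8.59 degrees, less where a joint would pass 70% of its speed; a pose out of reach is approached as far as the arm can. A call is refused whole if a number of a shift passes 0.05 or a number of a turn 8.59, either way. A call with a gripper value outside its range is refused whole. The fingers move at their own pace and stop on an object; "squeeze" is the grip in N (left out, the last holds). Time passes only in rows, so rows that do not move let the fingers close. It gives the time, the measured TCP pose, the force and the opening at its end, in the units of the state.
- bot.sense(): the state, without advancing time (a new reading comes with each control period).
- grab_frame(name): name is "scene" or "top" or "wrist"; returns a dict with "pixels" (480x640x3 uint8, red, green, blue), "K" (3x3 intrinsics, pixels), "rvec" (rotation vector, rad) and "tvec" (3), from world to camera coordinates, as OpenCV has them. Camera axes: x right, y down, z forward; pixel columns grow to the right and rows downward; lengths in mm; the calibration is good to about 2 mm. A picture is of the moment at which its call begins. There is no depth.
- bot.sign_off(): hands the job in, once; it reports no verdict.
Trained networks look in a picture, given as the dict that the camera call returned (one of the last four; its "shot" number tells which), for a name from the list of things; names that differ only in an ending like _2 or _b are one class to them, and where a whole thing is asked for, a point or a joint stands for the part that bears it (a point fixed in the world has none). Each returns a list of dicts, best first, with "p" (0 to 1); they miss things now and then, are a little off and sometimes report something else, mostly with a low value. They report only what shows in the picture. A call takes as long as a camera call.
- nets.silhouettes(picture, query): "pixels" (480x640 bool, what is visible of it) and "position" ([column, row] in pixels, amid what is visible of it).
- nets.landmark_of(picture, query): "position" ([column, row] in pixels: a listed point, or the origin of a listed thing).
The state is a dict: "time": time; "q": joint angles; "joint_vel": joint speeds; "tau": joint torques, N m; "tcp_pos": TCP position; "tool_rot": TCP orientation; "force": force on the tool from outside, world axes, zero at the start; "torque": the same for the moment, N m; "width": finger opening in mm.
Only numpy, scipy, OpenCV 4.12 (cv2) and the standard library are available. Lean on these libraries where they do the work, as an engineer would, in place of code of your own. Each camera call takes 0.05 s, during which the arm holds its last target. There are 200 camera calls.

## Working session

There is one attempt and no reset: what is moved stays moved. The work goes in short steps, Python scripts to look and compute and a tool call to move; the robot and the scene stay as the last step left them, time stands still between calls to the robot, and variables do not carry over. Pictures are saved under pics/ and viewed, about 8 in all and at most 12, crops included, and the job is handed in when it is done.

Besides the shell and the picture viewer there is one more tool, called after "Emit:" in YAML: its name, and indented under it one key for each argument. apply_moves: Moves the arm, as the interface text tells. Its arguments: {"type":"object","properties":{"motion":{"type":"array","items":{"type":"array","items":{"type":"array","items":{"type":"number"}}}},"squeeze":{"type":"number"}},"required":["motion"]}

```bash
mkdir -p pics; cat > h.py <<'E'
import numpy as np, cv2
from workcell import bot, grab_frame, nets
R=lambda v: cv2.Rodrigues(np.array(v,float))[0]
def save(f,n,box=None,s=1):
    im=f["pixels"][:,:,::-1]
    if box: im=im[box[1]:box[3],box[0]:box[2]]
    cv2.imwrite("pics/"+n,cv2.resize(np.ascontiguousarray(im),None,fx=s,fy=s,interpolation=cv2.INTER_CUBIC))
def proj(f,P): return cv2.projectPoints(np.array(P,float).reshape(-1,1,3),np.array(f["rvec"],float),np.array(f["tvec"],float),np.array(f["K"],float),None)[0].reshape(-1,2)
def atz(f,uv,z):
    r=R(f["rvec"]);c=-r.T@np.array(f["tvec"],float).ravel()
    d=r.T@np.linalg.inv(f["K"])@np.array([uv[0],uv[1],1.]); return c+d*(z-c[2])/d[2]
E
python3 - <<'E'
from h import *
for n in("scene","top"):
    f=grab_frame(n); save(f,n+"1.png")
    r=R(f["rvec"]);print(n,-r.T@np.array(f["tvec"]).ravel())
    for q,z in(("round_mount",0),("round_pad_top",72),("round_tip",145),("round_tab",145),("square_mount",0)):
        for d in nets.landmark_of(f,q)[:2]: print(q,round(d["p"],2),np.round(d["position"],1),np.round(atz(f,d["position"],z),1))
print(bot.sense())
E
```

```text
scene [1241.99390251  569.3232886  1033.19923026]
round_mount 0.94 [256.3 218.3] [ 554.4 -214.5    0. ]
round_mount 0.29 [290.8 189.4] [ 407.8 -224.8    0. ]
round_pad_top 0.55 [268.9 188.1] [ 500.9 -215.5   72. ]
round_tip 0.5 [294.1 191.7] [ 525.6 -101.8  145. ]
round_tab 0.43 [296.6 190.2] [ 517.5 -101.   145. ]
square_mount 0.6 [391.9 282.7] [489.5 184.    0. ]
top [ 318.18217275    1.59287742 1320.78978029]
round_mount 0.74 [409.5 259. ] [ 546.5 -217.     0. ]
round_pad_top 0.72 [367.3 259.4] [ 534.8 -114.4   72. ]
round_pad_top 0.63 [421.4 283.2] [ 481.2 -228.    72. ]
round_tip 0.49 [371.9 257.2] [ 526.5 -117.1  145. ]
round_tab 0.61 [496.4 268. ] [ 499.9 -367.4  145. ]
round_tab 0.37 [364.8 269. ] [ 502.5 -101.9  145. ]
square_mount 0.8 [231.6 292.7] [476.6 186.7   0. ]
{'time': 0.6, 'q': array([ 1.28098949e+00,  3.19600184e-01,  1.56449673e+00,  4.70645623e-06,
        1.25740616e+00, -2.00090984e-02]), 'joint_vel': array([ 0.00156184,  0.00040892, -0.00048209, -0.00019181,  0.0029243 ,
        0.0002707 ]), 'tau': array([-5.42716771e-04, -4.15182424e+01, -2.34323502e+01, -1.81002400e-05,
        4.38377792e-04,  1.06115155e-05]), 'tcp_pos': array([153.26537719, 554.21174287, 231.33911097]), 'tool_rot': array([ 0.21185366,  1.56039155, -0.21171319]), 'force': array([-0.31551365,  0.75770228,  0.2180399 ]), 'torque': array([ 0.01972941, -0.02595878, -0.01385715]), 'width': 85.5627208934643}
```

View pics/scene1.png

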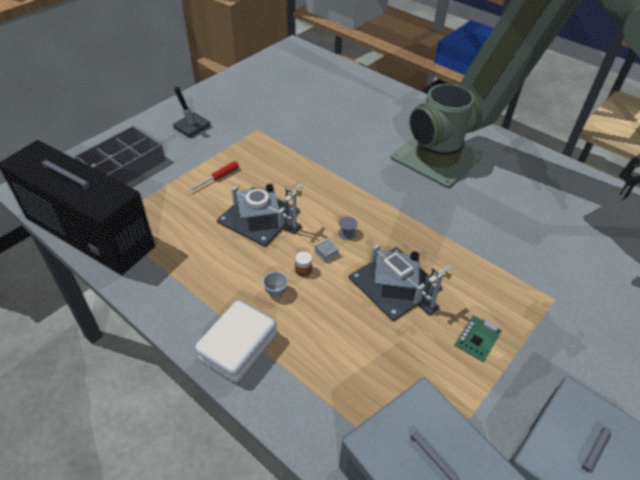

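View pics/top1.png

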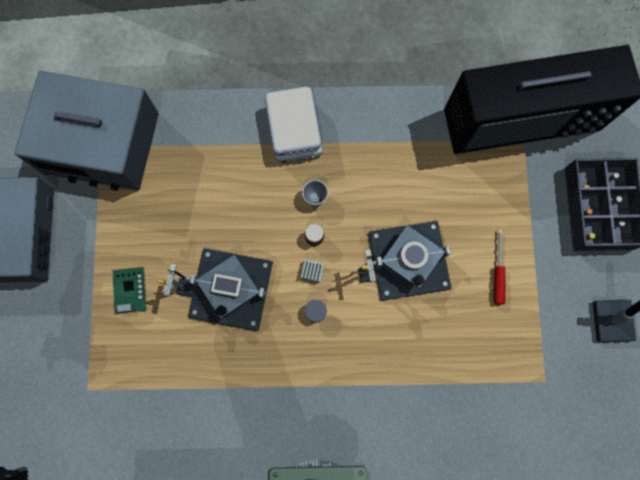

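Both pictures show the round mount on the robot's right: in the top view its base is centred near (409,260), the pad near (418,281) and the pointer and scale near (368,268). The square mount is near (230,290). I'll enlarge the round mount next.

```bash
python3 - <<'E'
from h import *
f=grab_frame("top"); g=grab_frame("scene")
a=cv2.resize(f["pixels"][215:310,345:465],None,fx=5,fy=5,interpolation=cv2.INTER_CUBIC)
b=cv2.resize(g["pixels"][170:250,210:310],None,fx=5,fy=5,interpolation=cv2.INTER_CUBIC)
cv2.imwrite("pics/crop2.png",a[:,:,::-1])
# fit mount pose (x,y,yaw) from landmarks in both views
s=nets.silhouettes(f,"round_mount")
for d in s[:2]: print(d["p"],d["position"],d["pixels"].sum())
for q in("round_pad","round_pointer","round_pad_top","round_tip"):
  for F in(f,g):
    for d in nets.landmark_of(F,q)[:2]: print(q,round(d["p"],2),np.round(d["position"],1))
from scipy.optimize import least_squares
def pts(p,L):
    c,s_=np.cos(p[2]),np.sin(p[2]);L=np.array(L,float)
    return np.c_[p[0]+c*L[:,0]-s_*L[:,1],p[1]+s_*L[:,0]+c*L[:,1],L[:,2]]
C=np.array([[367,235],[438,222],[451,292],[381,299]])
x=[atz(f,c,12)[:2] for c in C];print(np.round(x,1),np.mean(x,0))
t=bot.sense();print(R(t["tool_rot"]))
E
```

```text
0.64 [406.6, 258.0] 5347
round_pad 0.47 [416.8 274.2]
round_pad 0.39 [270.6 189.9]
round_pad_top 0.56 [419.  279.8]
round_pad_top 0.49 [268.6 183.4]
round_tip 0.59 [368.9 258. ]
round_tip 0.59 [296.6 191.1]
[[ 601.4 -121.2]
 [ 628.8 -284.1]
 [ 468.2 -303.9]
 [ 455.3 -147.4]] [ 538.41023834 -214.1427972 ]
[[ 3.06493246e-05  2.66539981e-01  9.63823862e-01]
 [ 1.18816759e-04  9.63823855e-01 -2.66539983e-01]
 [-9.99999992e-01  1.22687698e-04 -2.12886653e-06]]
```

View pics/crop2.png

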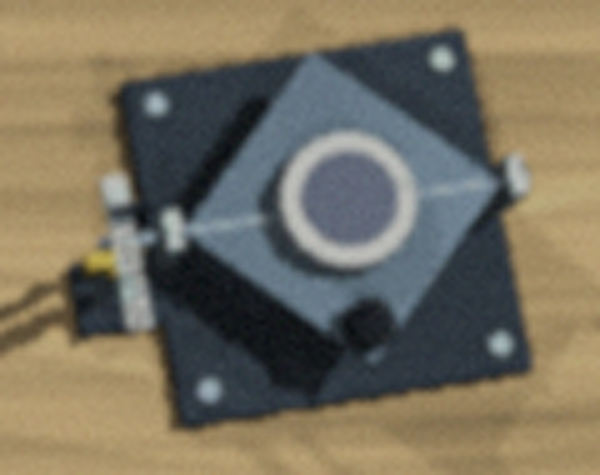

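In the crop, the base corners give a centre near (409.7,260.7) and a yaw of about +0.165 rad. The pad is at (418,280) and the brass tab at (365,267). I'll turn the jaws parallel to the mount's y axis, shut them, and travel over at height 231.

Emit:
apply_moves:
  motion:
    - [[0,-0.038,0.031,-8.3,0,0,1],[0,-0.042,0.027,-8.3,0,0,1],[0,-0.046,0.018,-8.3,0,0,1],[0,-0.048,0.012,0,0,0,1],[0,-0.048,0.012,0,0,0,1],[0,-0.048,0.012,0,0,0,1],[0,-0.048,0.012,0,0,0,1],[0,-0.048,0.012,0,0,0,1],[0,-0.048,0.012,0,0,0,1],[0,-0.048,0.012,0,0,0,1]]

```text
time: 2.15
tcp_pos: [356.9, 102.1, 230.8]
tool_rot: [-0.142, 1.558, 0.15]
force: [1.0, 0.7, 0.6]
width: -0.2
```

```bash
python3 - <<'E'
from h import *
s=bot.sense();r=R(s["tool_rot"]);p=s["tcp_pos"];print(s["time"],p,s["q"],r.round(3))
yaw=.165;print("to go tool mm",r.T@(np.array([488,-223,231])-p))
yt=np.array([-np.sin(yaw),np.cos(yaw),0]);print("turn",np.rad2deg(np.arctan2(yt[1],yt[0])-np.arctan2(r[1,1],r[0,1])))
f=grab_frame("wrist");save(f,"w0.png");q=R(f["rvec"]);print(-r.T@(q.T@f["tvec"]+p), "cam z in tool",r.T@q[2],f["K"])
E
```

```text
2.15 [356.86850284 102.14329941 230.77000749] [ 0.24463583 -0.01244426  1.97630675  0.00398514  1.16893706 -1.5140745 ] [[ 0.008 -0.185  0.983]
 [ 0.006  0.983  0.185]
 [-1.     0.004  0.009]]
to go tool mm [  -1.07708758 -343.80801351   68.61907402]
turn -1.2255165937637003
[-142.91836109   -0.45835147  -75.50205627] cam z in tool [9.55475741e-01 2.39304362e-04 2.95069571e-01] [[356.90172439   0.         315.72689271]
 [  0.         356.90172439 240.19665443]
 [  0.           0.           1.        ]]
```

Emit:
apply_moves:
  motion:
    - [[0,-0.048,0.011,1.2,0,0,1],[0,-0.048,0.011,0,0,0,1],[0,-0.048,0.011,0,0,0,1],[0,-0.048,0.011,0,0,0,1],[0,-0.048,0.011,0,0,0,1],[0,-0.048,0.011,0,0,0,1],[0,-0.015,0,0,0,0,1],[0,0,0,0,0,0,1]]

```text
time: 3.0
tcp_pos: [473.2, -195.3, 232.9]
tool_rot: [-0.118, 1.551, 0.118]
force: [-1.0, 0.7, -0.1]
width: 0.0
```

```bash
python3 - <<'E'
from h import *
s=bot.sense();r=R(s["tool_rot"]);p=s["tcp_pos"];print(s["time"],p,r.round(3))
f=grab_frame("wrist");save(f,"w1.png")
np.savez("w1.npz",**{k:np.array(f[k]) for k in("pixels","K","rvec","tvec")})
for q,z in(("round_mount",0),("round_pad_top",72),("round_tip",145),("round_tab",145)):
    for d in nets.landmark_of(f,q)[:2]: print(q,round(d["p"],2),np.round(d["position"],1),np.round(atz(f,d["position"],z),1))
E
```

```text
3.0 [ 473.22038543 -195.32305015  232.8958525 ] [[ 0.017 -0.15   0.989]
 [ 0.001  0.989  0.15 ]
 [-1.    -0.002  0.016]]
round_mount 0.67 [104.4 216.6] [ 524.9 -419.3    0. ]
round_mount 0.62 [423.7 334.2] [616.2 -42.7   0. ]
round_tip 0.82 [426.1 332.6] [ 529.5 -104.9  145. ]
round_tab 0.76 [431.1 306.8] [ 508.1 -106.6  145. ]
```

View pics/w1.png

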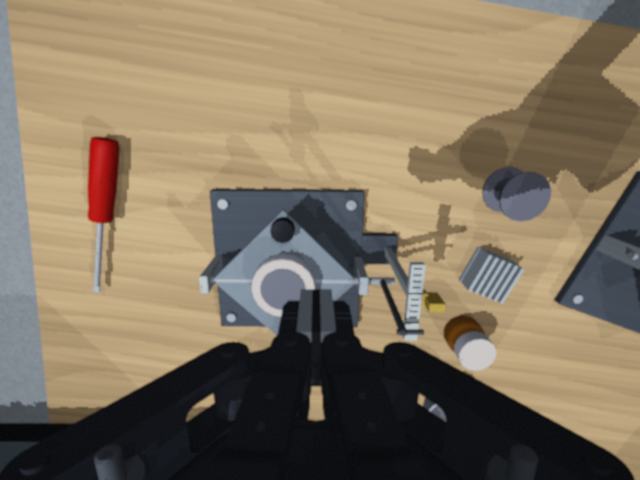

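The wrist picture shows the pad at about (283,229), the scale from (417,265) to (411,335), the pointer finger at about (411,330) and the brass tab at about (433,302). A close crop will locate the tip and tab precisely.

```bash
python3 - <<'E'
from h import *
f=dict(np.load("w1.npz"))
save(f,"w1c.png",(350,220,460,350),6*0.76)
im=f["pixels"].astype(int)
y=(im[:,:,0]-im[:,:,2]>60)&(im[:,:,1]>90)
y[:290]=0;y[315:]=0;y[:,:420]=0;y[:,450:]=0
v,u=np.nonzero(y);print(len(u),u.min(),u.max(),v.min(),v.max(),u.mean(),v.mean())
c=[[210,190],[365,190]]
for k in c: print(atz(f,k,12).round(1))
print("pad",atz(f,(283,228),72).round(1))
E
```

```text
277 422 446 293 313 433.4909747292419 306.1696750902527
[ 476.3 -304.8   12. ]
[ 452.7 -148.2   12. ]
pad [ 487.3 -223.    72. ]
```

View pics/w1c.png

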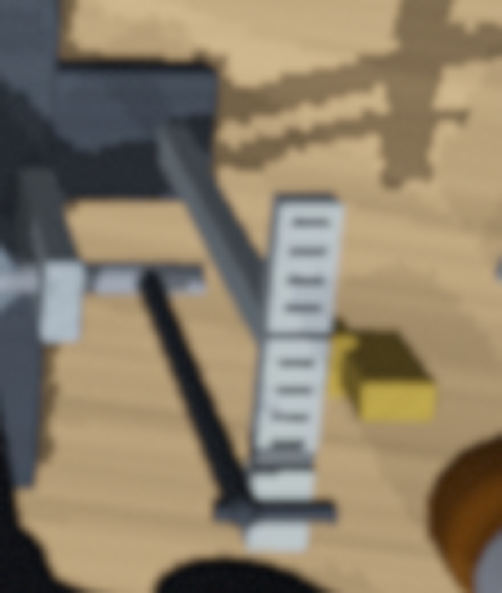

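In the crop, the finger lies at image row about 331.8 with its end at column 423.5. The tab's top face is centred near row 307.7. I'll fit the mount's pose and compute the index, then take a closer second view from above the pad.

```bash
python3 - <<'E'
from h import *
f=dict(np.load("w1.npz"));yaw=np.arctan2(23.6,156.6)
print("yaw",yaw); ex=np.array([np.cos(yaw),np.sin(yaw),0]);ey=np.array([-ex[1],ex[0],0])
m=(np.array([476.3,-304.8])+[452.7,-148.2])/2+80*ex[:2];print("mount",m,"pad",m-54*ex[:2])
for n,uv in(("tip",(423,331.8)),("tab",(431,307.5)),("padtop",None)):
    if uv: d=atz(f,uv,145)[:2]-m; print(n,d@ex[:2],d@ey[:2])
s=bot.sense();r=R(s["tool_rot"]);p=s["tcp_pos"]
print(r.T@(np.array([487,-223,150])-p))
E
```

```text
yaw 0.1495768464648711
mount [ 543.60673797 -214.57842263] pad [ 490.20968984 -222.62548735]
tip 1.701012836393662 108.15885963848616
tab -18.420135016794678 112.05681526396809
[ 83.68147677 -32.52787058   8.04730944]
```

Emit:
apply_moves:
  motion:
    - [[0.02,-0.033,0.009,0,0.9,0,1],[0.03,0,0,0,0,0,1],[0.033,0,0,0,0,0,1],[0,0,0,0,0,0,1]]

```text
time: 3.65
tcp_pos: [488.4, -218.8, 151.9]
tool_rot: [-0.131, 1.56, 0.126]
force: [-0.7, 0.2, -0.1]
width: 0.0
```

```bash
python3 - <<'E'
from h import *
s=bot.sense();r=R(s["tool_rot"]);p=s["tcp_pos"];print(s["time"],p,r.round(3),s["force"])
f=grab_frame("wrist");save(f,"w2.png")
np.savez("w2.npz",**{k:np.array(f[k]) for k in("pixels","K","rvec","tvec")})
for q,z in(("round_pad_top",72),("round_tip",145),("round_tab",145)):
    for d in nets.landmark_of(f,q)[:2]: print(q,round(d["p"],2),np.round(d["position"],1),np.round(atz(f,d["position"],z),1))
E
```

```text
3.65 [ 488.44142717 -218.77151819  151.85502958] [[ 0.007 -0.163  0.987]
 [-0.003  0.987  0.163]
 [-1.    -0.004  0.006]] [-0.65865433  0.24289802 -0.13115407]
round_pad_top 0.93 [313.1 252.5] [ 491.1 -220.8   72. ]
```

View pics/w2.png

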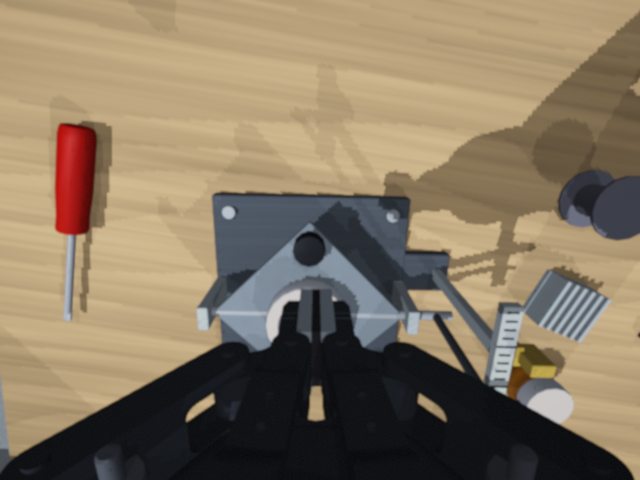

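The second view shows the pad at about (310,250), the tab's top at about (538,369) and the pointer finger at about (500,387), partly hidden by the gripper.

```bash
python3 - <<'E'
from h import *
f=dict(np.load("w2.npz"));save(f,"w2c.png",(470,290,570,410),5)
yaw=.158;ex=np.array([np.cos(yaw),np.sin(yaw)])
im=f["pixels"].astype(int);y=(im[:,:,0]-im[:,:,2]>60)&(im[:,:,1]>140);y[:340]=0;y[385:]=0;y[:,:512]=0;y[:,560:]=0
v,u=np.nonzero(y);print(len(u),u.mean(),v.mean())
print((atz(f,(505,387),145)[:2]-atz(f,(535,369),145)[:2])@ex)
a=[atz(f,k,12) for k in((213,194),(410,199))];print(a)
E
```

```text
509 540.8624754420432 359.3555992141454
10.800790163217364
[array([ 476.31213969, -304.70367153,   12.        ]), array([ 454.84610639, -148.80766746,   12.        ])]
```

View pics/w2c.png

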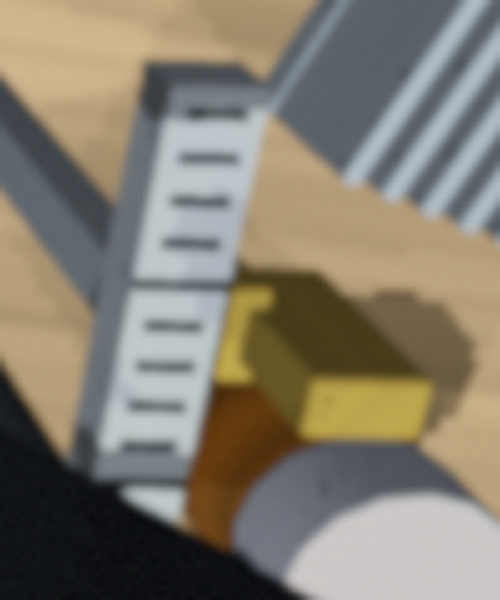

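```bash
python3 - <<'E'
from h import *
for n,cs,tab,pad in(("w1.npz",((210,190),(365,190)),(431,307.5),(283,231)),("w2.npz",((213,194),(410,199)),(532,371.8),(310,251))):
    f=dict(np.load(n));a,b=[atz(f,k,12)[:2] for k in cs]
    for yaw in(.15,.16):
        ex=np.array([np.cos(yaw),np.sin(yaw)]);ey=np.array([-ex[1],ex[0]]);m=(a+b)/2+80*ex
        T=atz(f,tab,145)[:2]-m;P=atz(f,pad,72)[:2]-m;print(n,yaw,m,"tab",T@ex,T@ey,"pad",P@ex,P@ey,atz(f,pad,72))
s=bot.sense();r=R(s["tool_rot"]);p=s["tcp_pos"]
t=.225;yaw=.158;ex=np.array([np.cos(yaw),np.sin(yaw)])
# target TCP 12 mm above the target pad centre along its normal; hover
P0=np.array([490,-222.]);
pad=lambda t:np.r_[P0+ex*(54-54*np.cos(t)-17*np.sin(t)),55+17*np.cos(t)-54*np.sin(t)]
n=np.r_[-np.sin(t)*ex,np.cos(t)]
for h in(25,0): print(h,"goal",pad(t)+h*n,"tool-frame",r.T@(pad(t)+h*n-p))
E
```

```text
w1.npz 0.15 [ 543.62003707 -214.53266741] tab -18.392703470351854 112.02134572858726 pad -54.21071082209589 -0.06333085570431125 [ 490.02751814 -222.69643451   72.        ]
w1.npz 0.16 [ 543.49653351 -213.74226148] tab -17.275589022353813 111.39968201051119 pad -54.212633573811274 -0.32121628277357794 [ 490.02751814 -222.69643451   72.        ]
w2.npz 0.15 [ 544.68080927 -214.8006189 ] tab -18.479330591376577 111.56807574490598 pad -54.88145603402807 -0.00837735236278374 [ 490.41686473 -223.01028448   72.        ]
w2.npz 0.16 [ 544.55730571 -214.01021296] tab -17.366744436350785 110.94730094691269 pad -54.88279572288779 -0.2595581867553054 [ 490.41686473 -223.01028448   72.        ]
25 goal [ 482.0904159  -223.26021848   83.89360894] tool-frame [ 73.20936479   0.21530784 -11.39014191]
0 goal [ 487.59859933 -222.38261045   59.52375627] tool-frame [97.66515363  0.45509635 -6.20777822]
```

Emit:
apply_moves:
  motion:
    - [[0.03,0,-0.006,0,-6,0,1],[0.03,0,-0.006,0,-6,0,1],[0,0,0,0,0,0,1],[0,0,0,0,0,0,1]]

```text
time: 4.25
tcp_pos: [490.4, -224.4, 104.3]
tool_rot: [-0.127, 1.322, 0.125]
force: [0.5, -0.7, 0.7]
width: -0.2
```

```bash
cat > g.py <<'E'
from h import *
import sys
t=float(sys.argv[1]);yaw=.155;ex=np.array([np.cos(yaw),np.sin(yaw)]);P0=np.array([490,-222.7])
s=bot.sense();r=R(s["tool_rot"]);p=s["tcp_pos"]
pad=np.r_[P0+ex*(54-54*np.cos(t)-17*np.sin(t)),55+17*np.cos(t)-54*np.sin(t)]
print(s["time"],p.round(2),s["force"].round(2),"tilt deg",np.rad2deg(np.arcsin(r[:2,0]@ex)).round(2),"side",(r[:2,0]@[-ex[1],ex[0]]).round(3))
print("goal",pad.round(2),"tool",(r.T@(pad-p)).round(2))
E
python3 g.py .2
```

```text
4.25 [ 490.42 -224.44  104.27] [ 0.46 -0.68  0.67] tilt deg 14.0 side -0.019
goal [ 487.73 -223.06   60.93] tool [ 41.42   2.74 -12.83]
```

Emit:
apply_moves:
  motion:
    - [[0.01,0.0027,-0.013,0,1.7,0,1],[0.01,0,0,0,0,0,1],[0,0,0,0,0,0,1]]

```text
time: 4.55
tcp_pos: [489.2, -226.1, 88.3]
tool_rot: [-0.137, 1.343, 0.12]
force: [-0.1, -0.1, 0.4]
width: -0.1
```

```bash
python3 g.py .2
```

```text
4.55 [ 489.2  -226.11   88.26] [-0.08 -0.05  0.42] tilt deg 12.76 side -0.027
goal [ 487.73 -223.06   60.93] tool [26.34  4.07 -6.93]
```

Emit:
apply_moves:
  motion:
    - [[0.005,0.005,-0.008,0,0,1.5,1],[0.004,0.001,-0.001,0,0,0,1],[0,0,0,0,0,0,1]]

```text
time: 4.85
tcp_pos: [486.8, -222.8, 80.7]
tool_rot: [-0.124, 1.338, 0.14]
force: [-0.9, 0.7, 1.0]
width: 0.4
```

```bash
python3 g.py .2
```

```text
4.85 [ 486.82 -222.81   80.69] [-0.87  0.69  1.  ] tilt deg 13.11 side -0.005
goal [ 487.73 -223.06   60.93] tool [19.44 -0.22 -3.65]
```

Emit:
apply_moves:
  motion:
    - [[0.004,0,-0.003,0,0,0,1],[0.004,0,-0.001,0,0,0,1],[0.003,0,0,0,0,0,1],[0.002,0,0,0,0,0,1]]

```text
time: 5.25
tcp_pos: [486.2, -223.6, 67.6]
tool_rot: [-0.127, 1.338, 0.14]
force: [-6.1, -2.5, 4.7]
width: 0.0
```

```bash
python3 g.py .2
```

```text
5.25 [ 486.17 -223.64   67.65] [-6.13 -2.5   4.68] tilt deg 13.1 side -0.007
goal [ 487.73 -223.06   60.93] tool [6.91 0.38 0.07]
```

Emit:
apply_moves:
  motion:
    - [[0.001,0,-0.0015,0,0,0,1],[0.0015,0,-0.001,0,0,0,1],[0,0,0,0,0,0,1]]

```text
time: 5.55
tcp_pos: [485.4, -224.0, 65.2]
tool_rot: [-0.126, 1.335, 0.139]
force: [-2.1, 0.7, 4.0]
width: 0.1
```

```bash
python3 g.py .2; python3 - <<'E'
from h import *
f=grab_frame("top");g=grab_frame("scene")
for F in(f,g):
    for q in("round_tip","round_tab","round_mount"):
        for d in nets.landmark_of(F,q)[:2]: print(q,round(d["p"],2),np.round(d["position"],1))
a=cv2.resize(f["pixels"][245:290,350:395],(400,400),interpolation=cv2.INTER_CUBIC)
b=cv2.resize(g["pixels"][170:220,270:320],(400,400),interpolation=cv2.INTER_CUBIC)
cv2.imwrite("pics/p1.png",np.hstack([a,b])[:,:,::-1])
E
```

```text
5.55 [ 485.44 -224.03   65.16] [-2.12  0.66  3.99] tilt deg 13.25 side -0.007
goal [ 487.73 -223.06   60.93] tool [4.66 0.61 1.38]
round_tip 0.54 [368.6 263.6]
round_tab 0.42 [368.  270.9]
round_mount 0.92 [409.8 259. ]
round_tip 0.37 [296.7 188. ]
round_tab 0.42 [297.5 191.8]
round_mount 0.61 [255.  218.4]
```

View pics/p1.png

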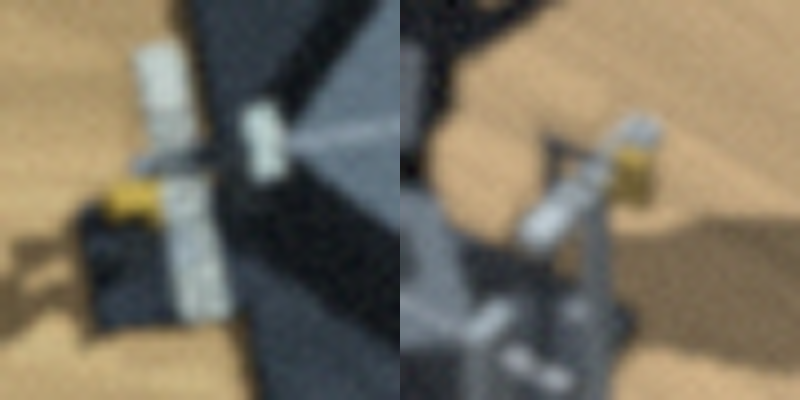

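In the top-view crop on the left, the finger end is at row about 163 and the tab's top at about 198. The tip therefore has about 8 mm to go, and the tilt is about 0.12 rad. Forces are small and the mount hasn't moved.

Emit:
apply_moves:
  motion:
    - [[0.002,0,-0.0007,0,0,0,1],[0.002,0,-0.0007,0,0,0,1],[0,0,0,0,0,0,1]]

```text
time: 6.25
tcp_pos: [485.0, -224.1, 60.9]
tool_rot: [-0.127, 1.335, 0.139]
force: [-1.7, 1.3, 5.1]
width: -0.1
```

```bash
python3 g.py .21; python3 - <<'E'
from h import *
f=grab_frame("top");g=grab_frame("scene");print(f["K"][0])
for F in(f,g):
    for q in("round_tip","round_tab","round_mount"):
        for d in nets.landmark_of(F,q)[:2]: print(q,round(d["p"],2),np.round(d["position"],1))
a=cv2.resize(f["pixels"][245:290,350:395],(400,400),interpolation=cv2.INTER_CUBIC)
b=cv2.resize(g["pixels"][170:220,270:320],(400,400),interpolation=cv2.INTER_CUBIC)
cv2.imwrite("pics/p2.png",np.hstack([a,b])[:,:,::-1])
E
```

```text
6.25 [ 484.95 -224.08   60.87] [-1.68  1.35  5.13] tilt deg 13.26 side -0.007
goal [ 487.67 -223.06   60.37] tool [1.13 0.54 2.67]
[589.73225505   0.         314.12106695]
round_tip 0.4 [370.6 262.4]
round_tab 0.43 [365.7 269.6]
round_tab 0.23 [370.4 264.8]
round_mount 0.89 [410.  258.2]
round_mount 0.19 [365.8 267.1]
round_tip 0.57 [296.5 187.6]
round_tab 0.51 [297.1 190.8]
round_mount 0.95 [256.6 217. ]
```

View pics/p2.png

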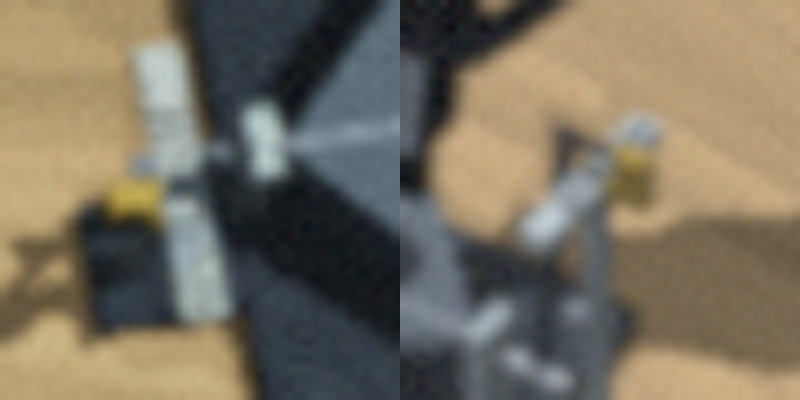

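The left crop now shows the finger crossing the scale at row about 188, so it will reach the tab's line at about 193. The tab's top face is centred near 197. The kinematic model gives a tip position of about 17.4 mm against an index of about 18.5 to 19.5 mm. I'll press roughly 1 mm more and hold.

Emit:
apply_moves:
  motion:
    - [[0.001,0,-0.0003,0,0,0,1],[0,0,0,0,0,0,1]]

```text
time: 6.85
tcp_pos: [484.9, -224.1, 60.1]
tool_rot: [-0.127, 1.335, 0.139]
force: [-1.5, 1.7, 5.5]
width: 0.1
```

```bash
python3 g.py .21; python3 - <<'E'
from h import *
fs=[grab_frame("top") for _ in range(5)];g=[grab_frame("scene") for _ in range(3)]
M=np.mean([f["pixels"].astype(float) for f in fs],0);G=np.mean([f["pixels"].astype(float) for f in g],0)
a=cv2.resize(M[255:285,355:385].astype(np.uint8),(480,480),interpolation=cv2.INTER_CUBIC)
b=cv2.resize(G[180:200,285:305].astype(np.uint8),(320,480)) if 0 else cv2.resize(G[178:208,280:300].astype(np.uint8),(320,480),interpolation=cv2.INTER_CUBIC)
cv2.imwrite("pics/p3.png",np.hstack([a,b])[:,:,::-1])
E
python3 g.py .21
```

```text
6.85 [ 484.94 -224.08   60.07] [-1.54  1.73  5.52] tilt deg 13.27 side -0.007
goal [ 487.67 -223.06   60.37] tool [0.36 0.53 2.86]
7.25 [ 484.91 -224.1    60.15] [-1.69  0.77  5.36] tilt deg 13.27 side -0.007
goal [ 487.67 -223.06   60.37] tool [0.44 0.54 2.87]
```

View pics/p3.png

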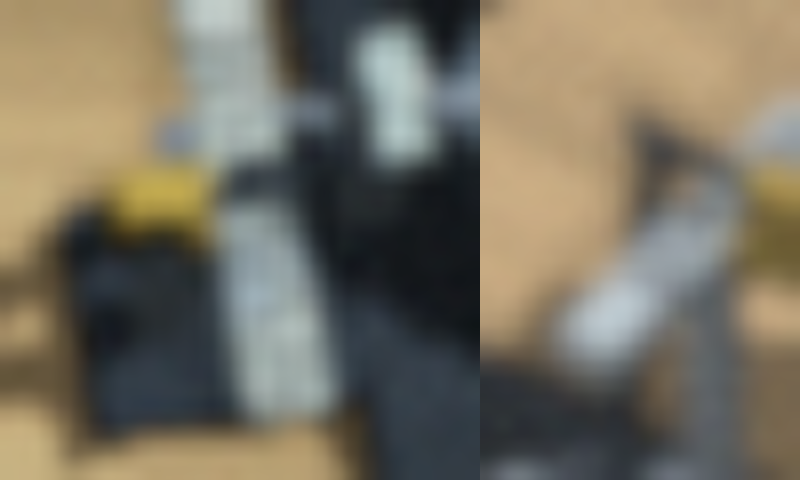

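The averaged top crop puts the finger at row about 185 on the scale. Following its slope to the tab gives a row of about 200, against a tab top centred at about 197, so the pointer is on the tab. Next I'll hold for a second.

Emit:
apply_moves:
  motion:
    - [[0,0,0,0,0,0,1],[0,0,0,0,0,0,1],[0,0,0,0,0,0,1],[0,0,0,0,0,0,1],[0,0,0,0,0,0,1],[0,0,0,0,0,0,1],[0,0,0,0,0,0,1],[0,0,0,0,0,0,1],[0,0,0,0,0,0,1],[0,0,0,0,0,0,1]]

```text
time: 8.25
tcp_pos: [485.0, -224.1, 60.5]
tool_rot: [-0.126, 1.334, 0.139]
force: [-1.7, 2.2, 4.4]
width: -0.1
```

The hold crept up 0.4 mm. I'll restore it and hold another second on a fixed target with camera calls, which give an averaged check as well.

Emit:
apply_moves:
  motion:
    - [[0.0006,0,-0.0001,0,0,0,1]]

```text
time: 8.35
tcp_pos: [484.9, -224.1, 59.9]
tool_rot: [-0.126, 1.334, 0.139]
force: [-1.7, 1.1, 5.7]
width: 0.0
```

```bash
python3 g.py .21; python3 - <<'E'
from h import *
M=np.mean([grab_frame("top")["pixels"].astype(float) for _ in range(24)],0)
np.save("hold.npy",M)
# finger = darkest row on the scale bar; tab = yellow profile
print("scale cols 369-372",M[260:274,369:373].mean((1,2)).round(0))
print("yellow",(M[258:276,362:367,0]-M[258:276,362:367,2]).mean(1).round(0))
print("bright",(M[258:276,362:367,0]).mean(1).round(0))
E
python3 g.py .21
```

```text
8.35 [ 484.91 -224.07   59.9 ] [-1.74  1.07  5.66] tilt deg 13.28 side -0.007
goal [ 487.67 -223.06   60.37] tool [0.2  0.51 2.92]
scale cols 369-372 [153. 165. 165. 165. 139.  86.  63.  89. 132. 146. 148. 149. 152. 158.]
yellow [ 53.  57.  60.  58.  45.  31.  41.  75. 101. 103.  82.  44.   8.  -8.
 -11. -11. -10. -10.]
bright [163. 169. 172. 175. 171. 163. 162. 174. 183. 176. 136.  76.  43.  41.
  44.  42.  38.  36.]
9.55 [ 484.9  -224.1    59.86] [-2.26  0.5   6.12] tilt deg 13.28 side -0.007
goal [ 487.67 -223.06   60.37] tool [0.17 0.54 2.94]
```

Over the 24-frame average, the finger is at row 266.0 on the scale, or about 266.9 at the tab's line, and the tab's top is centred at about 266.7. It is on the tab within about 0.5 px (1 mm), and it was held for 1.2 s without drift. Now I'll release and clear upward.

Emit:
apply_moves:
  motion:
    - [[-0.004,0,0.001,0,0,0,1],[-0.005,0,0.001,0,0,0,1],[-0.006,0,0.001,0,0,0,1],[-0.02,0,0,0,0,0,1],[-0.04,0,0,0,0,0,1],[-0.045,0,0,0,0,0,1],[-0.045,0,0,0,0,0,1],[-0.02,0,0,0,0,0,1],[0,0,0,0,0,0,1],[0,0,0,0,0,0,1]]

```text
time: 10.55
tcp_pos: [442.6, -229.8, 246.5]
tool_rot: [-0.128, 1.34, 0.138]
force: [0.1, 0.4, -0.6]
width: 0.0
```

```bash
python3 - <<'E'
from h import *
s=bot.sense();print(s["time"],s["tcp_pos"],s["force"])
f=grab_frame("wrist");save(f,"w9.png")
top=[grab_frame("top") for _ in range(8)];M=np.mean([x["pixels"].astype(float) for x in top],0)
print("scale",M[252:274,368:372].mean((1,2)).round(0))
print("yellow",(M[258:276,362:367,0]-M[258:276,362:367,2]).mean(1).round(0))
ref=cv2.imread("pics/top1.png")[:,:,::-1].astype(float)
D=np.abs(M-ref).mean(2)>35;v,u=np.nonzero(D[140:400,90:550]);print("changed",len(u),(u.min()+90,u.max()+90,v.min()+140,v.max()+140) if len(u) else "")
print("mount region changed",D[220:305,345:460].sum(),"square",D[245:330,150:275].sum())
E
```

```text
10.55 [ 442.60066942 -229.78521257  246.5282298 ] [ 0.13549892  0.36414489 -0.60962882]
scale [158. 163. 163. 137.  86.  56.  77. 115. 154. 170. 170. 174. 167. 166.
 168. 166. 168. 151. 134. 130. 131. 135.]
yellow [ 54.  56.  59.  57.  45.  33.  45.  79. 102. 103.  82.  44.   9.  -8.
 -11. -10.  -8.  -9.]
changed 12833 (np.int64(267), np.int64(549), np.int64(266), np.int64(399))
mount region changed 754 square 0
```

View pics/w9.png

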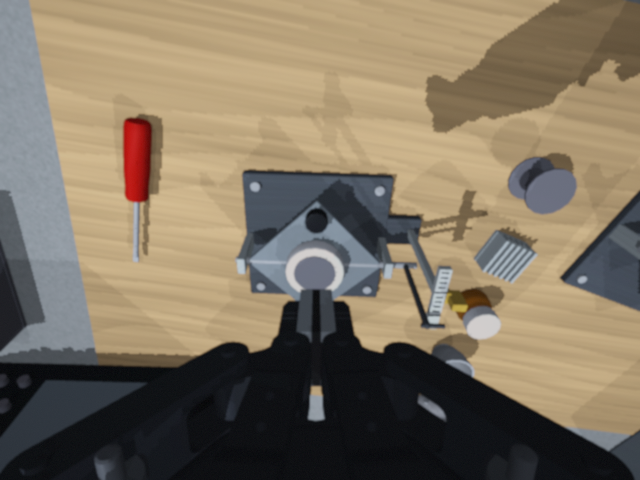

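The last wrist picture shows the plate level again, the pointer back at its rest end (430,326), the tab unmoved and the arm well clear. I'm handing in.

```bash
python3 -c "
from workcell import bot
bot.sign_off(); print(bot.sense()['time'])"
```

```text
the job is handed in; nothing more can be done
the job is handed in; nothing more can be done
```

I tilt-tested the round module and handed the job in; the hand-in gave no verdict. With the fingers shut I pressed the black pad from above until the pointer stood at the brass tab. I held it there, let go and moved clear; at my last reading the clock was at about 10.6 s of the 38 s.

**Pointer at the tab:** in the averaged top-camera view the finger agreed with the middle of the tab to within about 1 mm, with no sign of running past. The pointer travelled about 18 mm, a tilt of about 0.2 rad.

**Hold:** the fingertips crept up about 0.4 mm over the first second, roughly 0.6 mm at the pointer. I restored the depth and held again for 1.2 s, steady. The second hold was at most about 0.3 mm deeper than the first.

**After release:**
- The pointer is back at the rest end of its scale, and the tab's image profile is unchanged.
- The wrist view shows the plate level, and the tool force is about zero.
- The square mount region shows no change from the first picture.
- The comparison with the first picture flagged 754 changed pixels around the round mount. I took these to be the arm and its shadow but did not separate them out. The mount looked unmoved in the last wrist picture.

**Force on the pad:** during the approach the fingers briefly dragged sideways on the pad with about 6 N. I eased that off at once, and the mount's detected position stayed the same within network noise.

**Disagreement:** my early estimates of the tab position ranged from 18.4 to 21.4 mm. I relied on the direct comparison of pointer and tab in the same picture.

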